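# Dispense four sweets from the click dial dispenser

### The job

Push the catch tray of the sweet dispenser along its rail until it is fully home against the stop under the spout. Then turn the dial on the sloping top exactly four clicks clockwise, so that four sweets and no more drop into the tray, and let go with the dial resting in its fourth click. Leave the other things on the desk where they stand.

Things in the scene. Friction and masses are not known exactly. Their poses are not given: they have to be found in the camera images.
- dispenser: Fixed white and grey desk dispenser for round sweets, 175 x 215 x 180 mm, with a clear drum (122 mm across) on a sloping 128 mm square deck. Origin on the desk, z up; front = -x; the tray's rail lies along y. The dial axis lies in the plane y = 0 and leans 25 degrees from vertical to the front: direction (-0.423, 0, 0.906), through the deck at (-0.010, 0, 0.115).
- spout (a point): Centre of the spout's mouth, 54 mm above the desk; it points straight down (36 x 34 mm outside), 12 mm above the tray's rim when the tray is home. The deck above overhangs the tray (its front edge 18 mm in front of this point, 85 mm above the desk), so push the tray by the end of its tab, best with the gripper leaning to the front.
- dial (a joint): Turn of the dial in rad: about 0 at the start, grows clockwise seen from above; one click = 0.628 (36 degrees), the fourth = 2.513. A sprung ball holds each click with up to about 0.1 Nm: past half way it snaps on, short of it springs back when let go. Each click lets one sweet fall, near half way; it cannot be put back. Stops at -0.10 and 5.4.
- knob_grip (a point): Point on the dial axis inside the black knob bar, 12 mm below its top; turns with the dial (z along the axis away from the deck, x along the bar). Bar 52 mm long, 14 mm wide, 34 mm high, on a 58 mm disc; its foot lies 22 mm below this point, the clear cover 27 mm. At dial 0 the bar lies in the dispenser's plane y = 0.
- tray (a joint): How far (m) the grey catch tray stands out along its rail, towards the dispenser's +y: 0 = home against the stop with the tray centred under the spout, at most 0.105. About 1.2 N of friction; it stays where it is left.
- tray_floor (a point): Centre of the tray's inner floor, 12.5 mm above the desk; axes as the dispenser's. Open tray 80 (x) x 90 (y) x 32 mm, walls 2.5 mm; a sloping insert (5 degrees, falling to the tab end, 1 to 9 mm thick) lies on this floor. It runs on a bed 8 mm high between two lips 87 mm apart.
- tray_tab_end (a point): Middle of the outer (+y) end face of the tray's grip tab, 25 mm above the desk. The tab is a block 26 (x) x 50 (y) x 22 mm on the tray's +y end, its lower face 14 mm above the desk; push its end face towards the dispenser's -y to bring the tray home.
- sweet1: Brown round hard sweet, 16 mm across, 10 to 14 g, origin at its centre; in the drum, the one that drops on click 1.
- sweet2: Brown round hard sweet, 16 mm across, 10 to 14 g, origin at its centre; in the drum, the one that drops on click 2.
- sweet3: Brown round hard sweet, 16 mm across, 10 to 14 g, origin at its centre; in the drum, the one that drops on click 3.
- sweet4: Brown round hard sweet, 16 mm across, 10 to 14 g, origin at its centre; in the drum, the one that drops on click 4.
- sweet5: Brown round hard sweet, 16 mm across, 10 to 14 g, origin at its centre; in the drum, the one that drops on click 5.
- sweet6: Brown round hard sweet, 16 mm across, 10 to 14 g, origin at its centre; in the drum, the one that drops on click 6.
- sweet7: Brown round hard sweet, 16 mm across, 10 to 14 g, origin at its centre; in the drum, the one that drops on click 7.
- mug: Loose mug, 78 x 109 x 101 mm, bystander, origin under it.
- thread_spool_0: Loose thread spool standing behind the rail, 35 mm across, 55 mm high, bystander, origin under it.
- glue_stick: Loose upright glue stick, 26 mm across, 93 mm high, bystander, origin under it.
- rubber_stamp: Loose rubber stamp, 30 x 52 x 68 mm, bystander, origin under it.
- eraser: Loose eraser, 19 x 43 x 12 mm, bystander, origin under it.

How it is judged:
By the outcome, as a careful person would: the job done as asked, in the order asked, and still so for the second after the job is handed in, with the robot touching nothing.
It also fails if it takes over 67 s, if anything falls off the work surface, if the arm or the gripper's body presses on something with over 40 N, if the wrist force passes 120 N, or if a joint passes its speed limit or range.

### The arm

A 7-joint arm with a two-finger parallel gripper is mounted at the origin on the work surface; the furniture and walls round the work are solid. World frame = base frame: x ahead of the robot, y to its left, z up, the work surface at z = 0. Lengths are in m, angles in degrees, forces in N, time in s.
With the tool pointing down it reaches from about 0.35 to 0.9 m from the base axis. Payload 19.9 kg.
Tool frame: the origin (TCP) lies at the very end of the fingers, on their centre line; the grasp point (between the pads) lies 19 mm behind it; z points along the fingers, y is the direction in which the jaws open and shut (so a half turn about z gives the same grasp; the last joint's range is limited). The gripper opens to 85 mm and grips with 20 to 120 N. Pads are 22 mm wide; open, the fingers measure 114 mm over their backs; the gripper's body (76 mm by 85 mm) begins 54 mm behind the grasp point. The pads swing forward as they close: fully open they stand 13 mm farther back than shut.
Start: joints at [-72.737, 23.915, -0.59, 92.452, 0.269, 63.638, -3.037], TCP at [0.21, 0.589, 0.231] pointing down, gripper open.
Joint ranges: [-161.28, 161.28], [-22.2, 115.67], [-73.04, 71.86], [3.21, 147.25], [-68.34, 248.33], [10.77, 114.83], [-161.83, 161.83]. Speed limits (degrees/s): [108.29, 108.29, 136.94, 136.94, 172.46, 172.46, 172.46].

### API

Orientations are given as [roll, pitch, yaw] about the fixed x, y, z axes, in that order (R = Rz(yaw) Ry(pitch) Rx(roll)).
In Python, from plant import arm gives the robot as it stands.
- The arm moves only by the tool drive_tool, never from a script. Its argument "commands" is a list of rows, each an object with "slide": the shift along the tool's x, y, z in units of 40 mm (1.0 is 40 mm), a list of three; "angular": the turn, a rotation vector about the tool's x, y, z in units of 6 degrees (1.0 is 6 degrees), a list of three. In form: [{"slide": [dx, dy, dz], "angular": [wx, wy, wz]}, ...]. A call has 1 to 20 rows; each row is the pose to reach, as a shift and turn from the pose commanded when the call began, along the tool's axes at that moment; what a row does not reach only later rows make up. A row lasts 1/10 s, in which the tool goes at most 50 mm and 8.59 degrees, less where a joint would pass 70% of its speed; a pose out of reach is approached as far as the arm can. A call with a gripper value outside its range is refused whole. "hand" is the closure, from -1 (fully open) to 1 (shut), set as the call begins (left out, the last holds). The fingers move at their own pace and stop on an object; "squeeze" is the grip in N (left out, the last holds). Time passes only in rows, so rows that repeat a pose let the fingers close. It gives the time, the measured TCP pose, the force and the opening at its end, in the units of the state.
- arm.observe(): the state, without advancing time (a new reading comes with each control period).
- arm.capture(name): name is "scene" or "top" or "wrist"; returns a dict with "pixels" (420x560x3 uint8, blue, green, red), "z_map" (420x560 float32, m along the optical axis (not along the pixel's ray), 0 where there is no reading), "intrinsics" (3x3 intrinsics, pixels), "k1" (the pictures are not rectified: a ray, as slopes to the right and down, at radius r is drawn at 1 + k1 r^2 times it, then the intrinsics apply), "rvec" (rotation vector, rad) and "tvec" (3), from world to camera coordinates, as OpenCV has them. Camera axes: x right, y down, z forward; pixel columns grow to the right and rows downward; lengths in m; the calibration is good to about 2 mm. A picture is of the moment at which its call begins.
- arm.sign_off(): hands the job in, once; it reports no verdict.
The state is a dict: "time": time; "joint_positions": joint angles; "qvel": joint speeds; "joint_torque": joint torques, N m; "position": TCP position; "orientation": TCP orientation; "force": force on the tool from outside, world axes, zero at the start; "wrist_torque": the same for the moment, N m; "width": finger opening in m.
Only numpy, scipy, OpenCV 4.12 (cv2) and the standard library are available. Lean on these libraries where they do the work, as an engineer would, in place of code of your own. Each camera call takes 0.05 s, during which the arm holds its last target. There are 200 camera calls.

## Working session

There is one attempt and no reset: what is moved stays moved. The work goes in short steps, Python scripts to look and compute and a tool call to move; the robot and the scene stay as the last step left them, time stands still between calls to the robot, and variables do not carry over. Pictures are saved under pics/ and viewed, about 8 in all and at most 12, crops included, and the job is handed in when it is done.

Besides the shell and the picture viewer there is one more tool, called after "Emit:" in YAML: its name, and indented under it one key for each argument. drive_tool: Moves the arm, as the interface text tells. Its arguments: {"type":"object","properties":{"commands":{"type":"array","items":{"type":"object","properties":{"slide":{"type":"array","items":{"type":"number"}},"angular":{"type":"array","items":{"type":"number"}}}}},"hand":{"type":"number"},"squeeze":{"type":"number"}},"required":["commands"]}

```bash
ls; mkdir -p pics
cat > h.py <<'E'
import numpy as np, cv2
from scipy.spatial.transform import Rotation as R
from plant import arm
def cap(n):
    c=arm.capture(n); c={k:(np.array(v) if not np.isscalar(v) else v) for k,v in c.items()}; np.savez(''+n+'.npz',**c); return c
def load(n): return dict(np.load(''+n+'.npz'))
def unproj(c,u,v,z=None):
    K=c['intrinsics'];k=float(c['k1'])
    if z is None:
        p=c['z_map'][int(v)-1:int(v)+2,int(u)-1:int(u)+2]; z=np.median(p[p>0])
    d=np.array([(u-K[0,2])/K[0,0],(v-K[1,2])/K[1,1]])
    s=cv2.undistortPoints(np.array([[[u,v]]],float),K,np.array([k,0,0,0.]))[0,0]
    X=np.array([s[0]*z,s[1]*z,z]); M=cv2.Rodrigues(c['rvec'].astype(float))[0]
    return M.T@(X-c['tvec'].ravel())
def cloud(c):
    K=c['intrinsics'];k=float(c['k1']);h,w=c['z_map'].shape
    uv=np.stack(np.meshgrid(np.arange(w),np.arange(h)),-1).reshape(-1,1,2).astype(float)
    s=cv2.undistortPoints(uv,K,np.array([k,0,0,0.])).reshape(-1,2); z=c['z_map'].reshape(-1)
    M=cv2.Rodrigues(c['rvec'].astype(float))[0]
    return ((np.c_[s*z[:,None],z]-c['tvec'].ravel())@M).reshape(h,w,3)
def proj(c,P):
    return cv2.projectPoints(np.atleast_2d(P).astype(float),c['rvec'].astype(float),c['tvec'].astype(float),c['intrinsics'],np.array([float(c['k1']),0,0,0.]))[0].reshape(-1,2)
def move(P,Rm):
    s=arm.observe(); R0=R.from_euler('xyz',s['orientation'],degrees=True)
    print('slide',np.round(R0.inv().apply(np.array(P)-s['position'])/.04,3),'ang',np.round((R0.inv()*Rm).as_rotvec(degrees=True)/6,3))
E
python3 - <<'E'
from h import *
a=cap('scene');b=cap('top')
cv2.imwrite('pics/scene.png',a['pixels']);cv2.imwrite('pics/top.png',b['pixels'])
print(arm.observe())
for c in(a,b): print(c['tvec'].ravel(),c['rvec'].ravel(),c['k1'],c['intrinsics'])
E
```

```text
pics
{'time': 0.1, 'joint_positions': array([-72.73486716,  23.94430161,  -0.59006169,  92.48153595,
         0.27205606,  63.63823507,  -3.03581675]), 'qvel': array([-0.00656999, -0.0998804 , -0.07583227, -0.09894739,  0.02215664,
       -0.05714315,  0.14785104]), 'joint_torque': array([ 7.99379868e-04, -8.65807915e+01,  6.80432785e-01, -4.35637486e+01,
        1.92286604e-02,  5.02651295e-03,  9.52064710e-06]), 'position': array([0.21001781, 0.58832986, 0.23073028]), 'orientation': array([-1.79937611e+02,  7.47453658e-03,  1.60359407e+02]), 'force': array([1.08493365, 0.33723407, 0.07156499]), 'wrist_torque': array([ 0.00748031, -0.02332198, -0.0715249 ]), 'width': 0.08557762393460938}
[-0.37804185  0.34885204  0.97305752] [ 2.30539109 -0.95817115  0.33917371] -0.054035698449052906 [[432.55163545   0.         270.60117878]
 [  0.         432.55163545 198.34967383]
 [  0.           0.           1.        ]]
[-0.05232549  0.51497619  0.89684747] [ 2.17656033 -2.15107871  0.16887579] 0.019485641259852204 [[413.68104121   0.         276.01708575]
 [  0.         413.68104121 210.65208946]
 [  0.           0.           1.        ]]
```

View pics/scene.png

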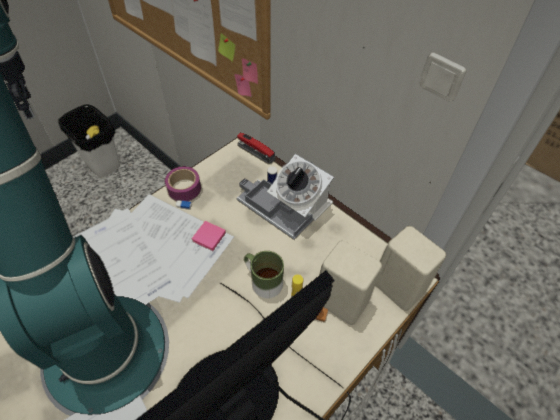

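View pics/top.png

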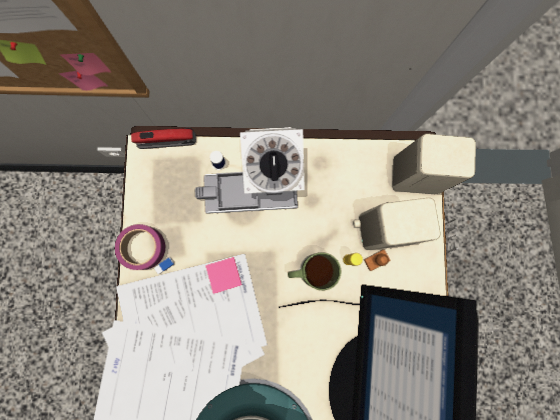

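The tray stands out to the left of the dispenser (tab end at about (197,193) in top), with the dial at (274,162). The spool stands behind the rail at (218,160). Next I fit the dispenser's pose.

Run:
```python
from h import *
b=load('top');C=cloud(b)
for n,u,v in[('knobtop',273,163),('deckTL',243,136),('deckTR',302,134),('deckBR',302,191),('deckBL',245,193),('tab',203,193),('tabend',198,193),('spool',218,160),('stapler',165,136),('desk',170,170)]:
    print(n,np.round(unproj(b,u,v),4))
# crops
x=b['pixels'][120:225,185:315]; cv2.imwrite('pics/c1.png',cv2.resize(x,None,fx=6,fy=5.6,interpolation=cv2.INTER_CUBIC))
# deck plane fit
P=C[125:200,238:308].reshape(-1,3);P=P[(P[:,2]>.06)&(P[:,2]<.2)]
best=None;rng=np.random.default_rng(0)
for _ in range(2000):
    p=P[rng.choice(len(P),3,False)];n=np.cross(p[1]-p[0],p[2]-p[0])
    if np.linalg.norm(n)<1e-6: continue
    n/=np.linalg.norm(n)*np.sign(n[2] or 1)
    if n[2]<.8 or n[2]>.96: continue
    k=(abs((P-p[0])@n)<.002).sum()
    if best is None or k>best[0]: best=(k,n,p[0])
print(best,len(P))
m=abs((P-best[2])@best[1])<.002;q=P[m];print(q.mean(0),q.min(0),q.max(0))
```

```text
knobtop [ 0.5894 -0.0362  0.1772]
deckTL [0.6539 0.025  0.1408]
deckTR [ 0.6617 -0.0957  0.1364]
deckBR [ 0.5679 -0.1079 -0.001 ]
deckBL [0.5575 0.0251 0.0198]
tab [0.5533 0.1185 0.0359]
tabend [0.553  0.1296 0.0366]
spool [0.6249 0.0847 0.0555]
stapler [0.681  0.2067 0.0454]
desk [0.6128 0.2027 0.0015]
(np.int64(1791), array([-0.41675183, -0.02791895,  0.90859146]), array([ 0.55559345, -0.03758282,  0.11864761])) 3911
[ 0.59959407 -0.03757833  0.13882429] [ 0.54386349 -0.09802352  0.11106178] [0.65258269 0.0219118  0.16450808]
```

View pics/c1.png

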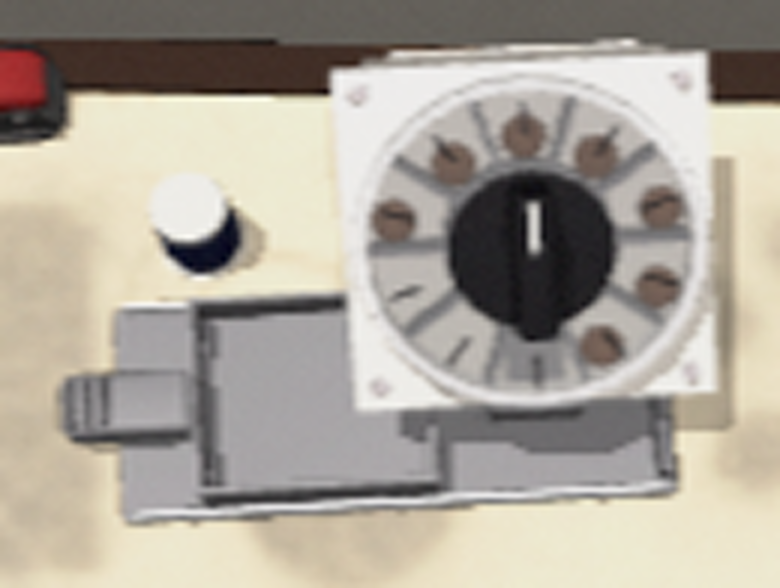

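Yaw is about 3.7°. I refine the axis, tray and tab positions by intersecting rays and fitting the knob and drum.

Run:
```python
from h import *
b=load('top');a=load('scene')
def ray(c,u,v,zw):
    p0=unproj(c,u,v,0.5);p1=unproj(c,u,v,1.0);t=(zw-p0[2])/(p1[2]-p0[2]);return p0+t*(p1-p0)
cr=lambda u,v:((u+.5)/6-.5+185,(v+.5)/5.6-.5+120)
yaw=np.radians(3.7);ex=np.array([np.cos(yaw),np.sin(yaw),0]);ey=np.array([-ex[1],ex[0],0]);n=-.423*ex+.906*np.array([0,0,1])
print('tabend mid',ray(b,*cr(62,408),.030),'tab sides',ray(b,*cr(140,370),.036),ray(b,*cr(140,440),.036))
print('tray wall +y',ray(b,*cr(193,390),.04),'-y',ray(b,*cr(445,470),.04))
print('bed left end',ray(b,*cr(116,410),.012),'right',ray(b,*cr(678,470),.012))
for nm,c in(('top',b),('scene',a)):
    C=cloud(c).reshape(-1,3);col=c['pixels'].reshape(-1,3).astype(int).mean(1)
    m=(abs(C[:,0]-.6)<.1)&(abs(C[:,1]+.037)<.1)&(C[:,2]>.05)
    P=C[m];col=col[m];h=P@n; L=np.c_[P@ex,P@ey,h]; 
    hist,e=np.histogram(h,bins=np.arange(h.min(),h.max()+.002,.002))
    print(nm,[(round(x,3),int(k)) for x,k in zip(e,hist) if k>15])
    np.save(nm+'_L.npy',np.c_[P,h,col])
```

```text
tabend mid [0.55529904 0.1377004  0.03      ] tab sides [0.57020732 0.10804193 0.036     ] [0.54165185 0.10714282 0.036     ]
tray wall +y [0.56158671 0.08746931 0.04      ] -y [ 0.53046537 -0.00725614  0.04      ]
bed left end [0.55792483 0.12017077 0.012     ] right [ 0.53591277 -0.09655426  0.012     ]
top [(np.float64(-0.195), 21), (np.float64(-0.155), 132), (np.float64(-0.153), 402), (np.float64(-0.151), 353), (np.float64(-0.149), 78), (np.float64(-0.131), 44), (np.float64(-0.129), 569), (np.float64(-0.127), 1109), (np.float64(-0.125), 373), (np.float64(-0.123), 145), (np.float64(-0.121), 228), (np.float64(-0.119), 77), (np.float64(-0.091), 38), (np.float64(-0.089), 83), (np.float64(-0.087), 58)]
scene [(np.float64(-0.157), 25), (np.float64(-0.155), 74), (np.float64(-0.153), 185), (np.float64(-0.151), 200), (np.float64(-0.149), 75), (np.float64(-0.147), 26), (np.float64(-0.139), 18), (np.float64(-0.131), 64), (np.float64(-0.129), 278), (np.float64(-0.127), 462), (np.float64(-0.125), 331), (np.float64(-0.123), 129), (np.float64(-0.121), 75), (np.float64(-0.119), 59), (np.float64(-0.117), 17), (np.float64(-0.091), 19), (np.float64(-0.089), 43), (np.float64(-0.087), 35)]
```

Run:
```python
from h import *
yaw=np.radians(3.7)
for nm in('top','scene'):
    D=np.load(nm+'_L.npy');P,h,col=D[:,:3],D[:,3],D[:,4]
    for y in(2.7,3.7,4.7):
        yaw=np.radians(y);ex=np.array([np.cos(yaw),np.sin(yaw),0]);ey=np.array([-ex[1],ex[0],0]);es=.906*ex+.423*np.array([0,0,1]);n=np.cross(ex,ey)*.906-.423*ex
        if y==3.7:
            for k,lo,hi in(('deck',-.156,-.148),('cover',-.131,-.1235),('disc',-.1235,-.118),('top',-.092,-.084)):
                q=P[(h>lo)&(h<hi)];S=q@es;Y=q@ey
                print(nm,k,len(q),'h %.4f'%np.median(q@n),'slope mid %.4f ext %.4f'%((np.quantile(S,.01)+np.quantile(S,.99))/2,np.quantile(S,.99)-np.quantile(S,.01)),'y mid %.4f ext %.4f'%((np.quantile(Y,.01)+np.quantile(Y,.99))/2,np.quantile(Y,.99)-np.quantile(Y,.01)))
    q=P[(h>-.156)&(h<-.148)]
    r=cv2.minAreaRect(np.c_[q@es,q@ey].astype(np.float32));print('deck rect (rot about 4.7 base)',r)
    t=P[(h>-.092)&(h<-.084)];w=np.c_[t@es,t@ey];u,s,v=np.linalg.svd(w-w.mean(0));print('bar dir',v[0],s)
# predicted with O.ex=.6145
yaw=np.radians(3.7);ex=np.array([np.cos(yaw),np.sin(yaw),0]);print('pred slope of axis', .906*(.6145-.010)+.423*.115)
```

```text
top deck 954 h -0.1513 slope mid 0.5968 ext 0.1275 y mid -0.0756 ext 0.1290
top cover 2069 h -0.1264 slope mid 0.5970 ext 0.1147 y mid -0.0764 ext 0.1152
top disc 454 h -0.1207 slope mid 0.5934 ext 0.0930 y mid -0.0651 ext 0.0815
top top 187 h -0.0877 slope mid 0.5971 ext 0.0508 y mid -0.0765 ext 0.0136
deck rect (rot about 4.7 base) ((0.5952455997467041, -0.08601094037294388), (0.13014672696590424, 0.12834234535694122), 89.56253051757812)
bar dir [-0.99994353  0.01062696] [0.20367493 0.05430764]
scene deck 518 h -0.1508 slope mid 0.5943 ext 0.1278 y mid -0.0763 ext 0.1283
scene cover 1036 h -0.1258 slope mid 0.5943 ext 0.1153 y mid -0.0767 ext 0.1153
scene disc 327 h -0.1218 slope mid 0.5930 ext 0.1110 y mid -0.0766 ext 0.1103
scene top 107 h -0.0872 slope mid 0.5939 ext 0.0505 y mid -0.0770 ext 0.0140
deck rect (rot about 4.7 base) ((0.5930886268615723, -0.086518295109272), (0.12996438145637512, 0.12918606400489807), 89.23818969726562)
bar dir [-0.99987966  0.01551353] [0.15401928 0.04299454]
pred slope of axis 0.5963220000000001
```

```bash
cat >> h.py <<'E'
yaw=np.radians(3.9);ex=np.array([np.cos(yaw),np.sin(yaw),0]);ey=np.array([-ex[1],ex[0],0]);ez=np.array([0,0,1.])
O=np.array([.6176,-.0367,0])
W=lambda x,y,z:O+x*ex+y*ey+z*ez
def tool(z,x):
    z=z/np.linalg.norm(z);x=x-(x@z)*z;x/=np.linalg.norm(x);return R.from_matrix(np.c_[x,np.cross(z,x),z])
Rp=tool(np.sin(np.radians(35))*ex-.2*ey-.8*ez,ey)
axis=-.4226*ex+.9063*ez
grip=W(-.010,0,.115)+.0515*axis
E
python3 - <<'E'
from h import *
print('grip',grip,'top',grip+.012*axis)
print(Rp.as_euler('xyz',degrees=True))
move(W(-.051,.215,.12),Rp)
print(W(-.051,.215,.12))
E
```

```text
grip [ 0.58590966 -0.03886043  0.16167445] top [ 0.5808502  -0.03920535  0.17255005]
[143.8100808    9.31222119  87.14838058]
slide [-11.533  -6.87    2.777] ang [-4.194 -5.089 11.262]
[0.55209481 0.17433334 0.12      ]
```

Emit:
drive_tool:
  commands:
    - {"slide": [-3,-1.8,0.6],"angular": [-1,-1.3,2.8]}
    - {"slide": [-6,-3.6,1.2],"angular": [-2,-2.6,5.6]}
    - {"slide": [-9,-5.4,1.8],"angular": [-3,-3.9,8.4]}
    - {"slide": [-11.5,-6.87,2.78],"angular": [-4.2,-5.1,11.26]}
    - {"slide": [-11.5,-6.87,2.78],"angular": [-4.2,-5.1,11.26]}
    - {"slide": [-11.5,-6.87,2.78],"angular": [-4.2,-5.1,11.26]}
    - {"slide": [-11.5,-6.87,2.78],"angular": [-4.2,-5.1,11.26]}
    - {"slide": [-11.5,-6.87,2.78],"angular": [-4.2,-5.1,11.26]}
    - {"slide": [-11.5,-6.87,2.78],"angular": [-4.2,-5.1,11.26]}
    - {"slide": [-11.5,-6.87,2.78],"angular": [-4.2,-5.1,11.26]}
    - {"slide": [-11.5,-6.87,2.78],"angular": [-4.2,-5.1,11.26]}
    - {"slide": [-11.5,-6.87,2.78],"angular": [-4.2,-5.1,11.26]}
    - {"slide": [-11.5,-6.87,2.78],"angular": [-4.2,-5.1,11.26]}
    - {"slide": [-11.5,-6.87,2.78],"angular": [-4.2,-5.1,11.26]}
    - {"slide": [-11.5,-6.87,2.78],"angular": [-4.2,-5.1,11.26]}
  hand: 1
  squeeze: 30

```text
time: 1.6
position: [0.5505, 0.1765, 0.1202]
orientation: [143.7, 9.2, 87.2]
force: [0.5, -0.3, 0.5]
width: -0.0002
```

Run:
```python
from h import *
s=arm.observe();print({k:np.round(s[k],3) for k in('time','position','orientation','force','width','joint_positions')})
c=cap('wrist');cv2.imwrite('pics/w1.png',c['pixels'])
move(W(-.051,.215,.022),Rp)
```

```text
{'time': np.float64(1.6), 'position': array([0.551, 0.177, 0.12 ]), 'orientation': array([143.735,   9.242,  87.246]), 'force': array([ 0.534, -0.304,  0.485]), 'width': np.float64(-0.0), 'joint_positions': array([-71.18 ,  26.383,  42.472, 127.51 ,  54.923,  12.933, -87.344])}
slide [ 0.344 -1.405  1.985] ang [ 0.015 -0.018  0.005]
```

View pics/w1.png

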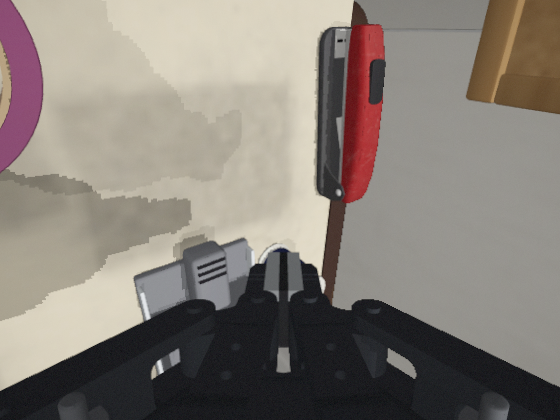

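The tray tab shows at about (205,270) in the wrist view, clear of the spool behind it. The stapler is well away at (350,110). Now I lower.

Emit:
drive_tool:
  commands:
    - {"slide": [0.17,-0.7,1.0],"angular": [0,0,0]}
    - {"slide": [0.34,-1.4,1.98],"angular": [0,0,0]}
    - {"slide": [0.34,-1.4,1.98],"angular": [0,0,0]}
    - {"slide": [0.34,-1.4,1.98],"angular": [0,0,0]}
    - {"slide": [0.34,-1.4,1.98],"angular": [0,0,0]}

```text
time: 2.15
position: [0.5523, 0.1746, 0.0215]
orientation: [143.7, 9.2, 87.3]
force: [0.1, -1.4, 0.6]
width: 0.0001
```

Run:
```python
from h import *
s=arm.observe();print({k:np.round(s[k],3) for k in('time','position','orientation','force','joint_positions')})
for y in(.185,.15,.120,.106):move(W(-.051,y,.022),Rp)
```

```text
{'time': np.float64(2.15), 'position': array([0.552, 0.175, 0.022]), 'orientation': array([143.71 ,   9.225,  87.282]), 'force': array([ 0.123, -1.356,  0.624]), 'joint_positions': array([ -58.071,   36.827,   27.191,  127.935,  109.284,   14.309,
       -145.772])}
slide [-0.743  0.001  0.136] ang [ 0.02  -0.025  0.009]
slide [-1.601  0.     0.308] ang [ 0.02  -0.025  0.009]
slide [-2.336e+00 -1.000e-03  4.560e-01] ang [ 0.02  -0.025  0.009]
slide [-2.679e+00 -1.000e-03  5.250e-01] ang [ 0.02  -0.025  0.009]
```

j7 is at -146°, near its limit. The closed fingers work just as well turned 90°, so I turn the tool about its own axis to free j7.

Emit:
drive_tool:
  commands:
    - {"slide": [0,0,0],"angular": [0,0,-1.4]}
    - {"slide": [0,0,0],"angular": [0,0,-2.8]}
    - {"slide": [0,0,0],"angular": [0,0,-4.2]}
    - {"slide": [0,0,0],"angular": [0,0,-5.6]}
    - {"slide": [0,0,0],"angular": [0,0,-7]}
    - {"slide": [0,0,0],"angular": [0,0,-8.4]}
    - {"slide": [0,0,0],"angular": [0,0,-9.8]}
    - {"slide": [0,0,0],"angular": [0,0,-11.2]}
    - {"slide": [0,0,0],"angular": [0,0,-12.6]}
    - {"slide": [0,0,0],"angular": [0,0,-14]}
    - {"slide": [0,0,0],"angular": [0,0,-15]}
    - {"slide": [0,0,0],"angular": [0,0,-15]}
    - {"slide": [0,0,0],"angular": [0,0,-15]}

```text
time: 3.45
position: [0.5524, 0.1735, 0.0223]
orientation: [-168.7, 35.8, -176.3]
force: [0.1, 0.8, 0.3]
width: -0.0001
```

Run:
```python
from h import *
s=arm.observe();print({k:np.round(s[k],3) for k in('time','position','orientation','force','joint_positions')})
R0=R.from_euler('xyz',s['orientation'],degrees=True)
for y in(.185,.15,.120,.106):move(W(-.051,y,.022),R0)
```

```text
{'time': np.float64(3.45), 'position': array([0.552, 0.174, 0.022]), 'orientation': array([-168.707,   35.772, -176.316]), 'force': array([0.131, 0.762, 0.345]), 'joint_positions': array([-62.547,  38.442,  32.762, 128.081, 114.22 ,  11.094, -62.387])}
slide [ 0.008 -0.715  0.147] ang [0. 0. 0.]
slide [ 0.005 -1.573  0.32 ] ang [0. 0. 0.]
slide [ 0.003 -2.308  0.469] ang [0. 0. 0.]
slide [ 2.000e-03 -2.651e+00  5.380e-01] ang [0. 0. 0.]
```

Emit:
drive_tool:
  commands:
    - {"slide": [0,-0.35,0.07],"angular": [0,0,0]}
    - {"slide": [0,-0.7,0.14],"angular": [0,0,0]}
    - {"slide": [0,-0.9,0.18],"angular": [0,0,0]}
    - {"slide": [0,-0.9,0.18],"angular": [0,0,0]}
    - {"slide": [0,-0.9,0.18],"angular": [0,0,0]}

```text
time: 3.95
position: [0.555, 0.1366, 0.0223]
orientation: [-168.6, 35.7, -176.3]
force: [0.4, 0.0, -0.2]
width: 0.0002
```

```bash
cat > st.py <<'E'
from h import *
s=arm.observe();print({k:np.round(s[k],3) for k in('time','position','orientation','force','joint_positions')})
d=s['position']-O;print('local',np.round([d@ex,d@ey,d[2]],4))
E
python3 st.py
```

```text
{'time': np.float64(3.95), 'position': array([0.555, 0.137, 0.022]), 'orientation': array([-168.638,   35.747, -176.257]), 'force': array([ 0.43 ,  0.04 , -0.209]), 'joint_positions': array([-53.447,  35.842,  26.758, 129.94 , 122.62 ,  14.699, -65.318])}
local [-0.0506  0.1771  0.0223]
```

Emit:
drive_tool:
  commands:
    - {"slide": [0,-0.25,0.05],"angular": [0,0,0]}
    - {"slide": [0,-0.5,0.1],"angular": [0,0,0]}
    - {"slide": [0,-0.75,0.15],"angular": [0,0,0]}
    - {"slide": [0,-1.0,0.2],"angular": [0,0,0]}
    - {"slide": [0,-1.2,0.24],"angular": [0,0,0]}
    - {"slide": [0,-1.2,0.24],"angular": [0,0,0]}

```text
time: 4.55
position: [0.5583, 0.0871, 0.0224]
orientation: [-168.6, 35.7, -176.2]
force: [0.5, 0.1, -0.1]
width: -0.0004
```

```bash
python3 st.py
python3 - <<'E'
from h import *
a=cap('scene');b=cap('top')
x=cv2.resize(a['pixels'][140:260,200:350],None,fx=4,fy=4,interpolation=cv2.INTER_CUBIC)
y=cv2.resize(b['pixels'][110:230,180:320],None,fx=4,fy=4,interpolation=cv2.INTER_CUBIC)
cv2.imwrite('pics/p2.png',cv2.resize(np.hstack([x,y]),None,fx=.68,fy=.68,interpolation=cv2.INTER_AREA))
E
```

```text
{'time': np.float64(4.55), 'position': array([0.558, 0.087, 0.022]), 'orientation': array([-168.571,   35.732, -176.211]), 'force': array([ 0.524,  0.091, -0.078]), 'joint_positions': array([-42.514,  33.766,  21.131, 131.921, 133.048,  17.693, -68.713])}
local [-0.0508  0.1276  0.0224]
```

View pics/p2.png

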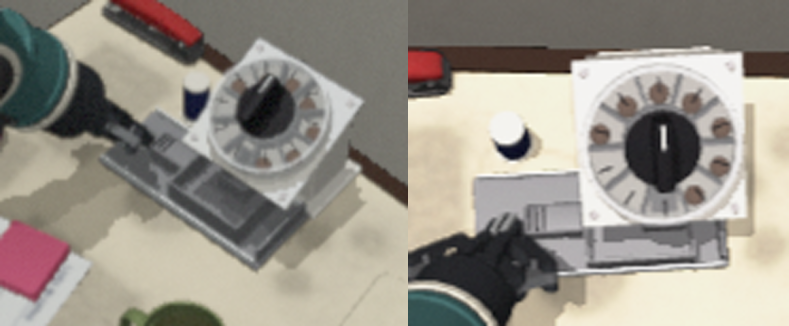

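The tray follows the finger, at about (560,215) in the right crop. I continue in finer steps until the stop shows as force.

Emit:
drive_tool:
  commands:
    - {"slide": [0,-0.15,0.03],"angular": [0,0,0]}
    - {"slide": [0,-0.25,0.05],"angular": [0,0,0]}
    - {"slide": [0,-0.32,0.064],"angular": [0,0,0]}
    - {"slide": [0,-0.32,0.064],"angular": [0,0,0]}

```text
time: 5.05
position: [0.5591, 0.0738, 0.0224]
orientation: [-168.5, 35.7, -176.2]
force: [-0.2, -1.1, 0.9]
width: -0.0
```

Emit:
drive_tool:
  commands:
    - {"slide": [0,-0.05,0.01],"angular": [0,0,0]}
    - {"slide": [0,-0.1,0.02],"angular": [0,0,0]}
    - {"slide": [0,-0.1,0.02],"angular": [0,0,0]}

```text
time: 5.35
position: [0.5593, 0.07, 0.0224]
orientation: [-168.5, 35.7, -176.1]
force: [1.0, 0.6, 0.2]
width: 0.0
```

```bash
python3 st.py
```

```text
{'time': np.float64(5.35), 'position': array([0.559, 0.07 , 0.022]), 'orientation': array([-168.536,   35.721, -176.135]), 'force': array([1.017, 0.629, 0.212]), 'joint_positions': array([-38.811,  33.242,  19.494, 132.462, 136.534,  18.464, -69.654])}
local [-0.0509  0.1104  0.0224]
```

Emit:
drive_tool:
  commands:
    - {"slide": [0,-0.04,0.008],"angular": [0,0,0]}
    - {"slide": [0,-0.08,0.016],"angular": [0,0,0]}
    - {"slide": [0,-0.08,0.016],"angular": [0,0,0]}

```text
time: 5.65
position: [0.5596, 0.0668, 0.0225]
orientation: [-168.5, 35.7, -176.1]
force: [-0.5, 0.2, -0.6]
width: 0.0001
```

Emit:
drive_tool:
  commands:
    - {"slide": [0,-0.04,0.008],"angular": [0,0,0]}
    - {"slide": [0,-0.08,0.016],"angular": [0,0,0]}
    - {"slide": [0,-0.08,0.016],"angular": [0,0,0]}

```text
time: 5.95
position: [0.5597, 0.0656, 0.0224]
orientation: [-168.6, 35.7, -176.0]
force: [-3.3, 11.7, 3.5]
width: -0.0
```

The force rose to 11.7 N at local y = 0.106, which matches the tray home. I back off and look.

Emit:
drive_tool:
  commands:
    - {"slide": [0,0.4,-0.08],"angular": [0,0,0]}
    - {"slide": [0,1.0,-0.2],"angular": [0,0,0]}
    - {"slide": [0,1.6,-1.0],"angular": [0,0,0]}
    - {"slide": [0,2.0,-2.0],"angular": [0,0,0]}
    - {"slide": [0,2.5,-3.0],"angular": [0,0,0]}
    - {"slide": [0,3,-4.0],"angular": [0,0,0]}
    - {"slide": [0,3,-4.0],"angular": [0,0,0]}
    - {"slide": [0,3,-4.0],"angular": [0,0,0]}

```text
time: 6.75
position: [0.4713, 0.2066, 0.13]
orientation: [-168.3, 35.6, -176.1]
force: [0.3, 1.9, 0.7]
width: 0.0001
```

```bash
python3 st.py
python3 - <<'E'
from h import *
b=cap('top');a=cap('scene')
x=a['pixels'][150:250,220:345];y=b['pixels'][120:220,185:310]
cv2.imwrite('pics/p3.png',cv2.resize(np.hstack([x,y]),(800,320),interpolation=cv2.INTER_CUBIC))
q=proj(b,[W(-.0515,.095,.036),W(-.0515,.095,.014)]);print((q-[185,120])*3.2+[400,0])
q=proj(a,[W(-.0515,.095,.036),W(-.0515,.095,.014)]);print((q-[220,150])*3.2)
print(proj(b,[W(-.0515,.095,.036)]))
E
```

```text
{'time': np.float64(6.75), 'position': array([0.471, 0.207, 0.13 ]), 'orientation': array([-168.299,   35.579, -176.076]), 'force': array([0.342, 1.856, 0.717]), 'joint_positions': array([-76.714,  18.556,  34.961, 132.854,  61.688,  24.396, -10.47 ])}
local [-0.1295  0.2527  0.13  ]
[[549.00263937 225.82044414]
 [551.50906251 231.30255179]]
[[136.84865708 140.06217453]
 [137.15557928 155.69823106]]
[[231.5633248  190.56888879]]
```

View pics/p3.png

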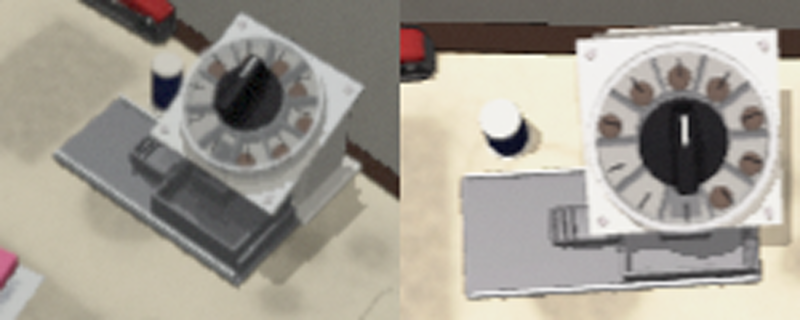

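Tray is home: the tab end is at (550,225) in the right crop against (549,226) predicted. Next I move above the dial.

```bash
cat >> h.py <<'E'
Rk=tool(-axis,-ex)
E
python3 - <<'E'
from h import *
print(Rk.as_euler('xyz',degrees=True))
move(grip+.085*axis,Rk);print(grip+.085*axis)
E
```

```text
[ 180.           24.99924026 -176.1       ]
slide [-2.822 -6.561  0.019] ang [-1.841  1.775 -0.185]
[ 0.55007184 -0.04130361  0.23870995]
```

Emit:
drive_tool:
  commands:
    - {"slide": [-1.2,-0.5,0],"angular": [-0.5,0.5,0]}
    - {"slide": [-2.4,-1.2,0],"angular": [-1,1,0]}
    - {"slide": [-2.82,-2.4,0],"angular": [-1.5,1.5,-0.1]}
    - {"slide": [-2.82,-3.6,0],"angular": [-1.84,1.78,-0.18]}
    - {"slide": [-2.82,-4.8,0],"angular": [-1.84,1.78,-0.18]}
    - {"slide": [-2.82,-6,0.02],"angular": [-1.84,1.78,-0.18]}
    - {"slide": [-2.82,-6.56,0.02],"angular": [-1.84,1.78,-0.18]}
    - {"slide": [-2.82,-6.56,0.02],"angular": [-1.84,1.78,-0.18]}
    - {"slide": [-2.82,-6.56,0.02],"angular": [-1.84,1.78,-0.18]}
    - {"slide": [-2.82,-6.56,0.02],"angular": [-1.84,1.78,-0.18]}
    - {"slide": [-2.82,-6.56,0.02],"angular": [-1.84,1.78,-0.18]}
    - {"slide": [-2.82,-6.56,0.02],"angular": [-1.84,1.78,-0.18]}
  hand: -1
  squeeze: 40

```text
time: 8.05
position: [0.5508, -0.0461, 0.2376]
orientation: [-179.6, 25.0, -176.3]
force: [-0.5, 0.2, -0.1]
width: 0.0853
```

```bash
python3 st.py
python3 - <<'E'
from h import *
move(grip+.085*axis,Rk);move(grip-.012*axis,Rk)
E
```

```text
{'time': np.float64(8.05), 'position': array([ 0.551, -0.046,  0.238]), 'orientation': array([-179.597,   24.971, -176.276]), 'force': array([-0.532,  0.227, -0.138]), 'joint_positions': array([-15.894,   4.432,  19.811, 121.396,  -8.38 ,  29.832, 103.533])}
local [-0.0673 -0.0049  0.2376]
slide [-0.003  0.121 -0.031] ang [-0.079 -0.005 -0.027]
slide [-0.005  0.142  2.394] ang [-0.079 -0.005 -0.027]
```

Emit:
drive_tool:
  commands:
    - {"slide": [0,0.14,0.6],"angular": [-0.08,0,-0.03]}
    - {"slide": [0,0.14,1.2],"angular": [-0.08,0,-0.03]}
    - {"slide": [0,0.14,1.4],"angular": [-0.08,0,-0.03]}
    - {"slide": [0,0.14,1.4],"angular": [-0.08,0,-0.03]}
    - {"slide": [0,0.14,1.4],"angular": [-0.08,0,-0.03]}

```text
time: 8.55
position: [0.5742, -0.0379, 0.1875]
orientation: [180.0, 25.0, -175.9]
force: [0.2, 0.7, 0.0]
width: 0.0853
```

```bash
python3 st.py
python3 - <<'E'
from h import *
move(grip-.012*axis,Rk)
c=cap('wrist');cv2.imwrite('pics/w2.png',c['pixels'])
q=proj(c,[grip+.012*axis,W(-.01,0,.115)+.0245*axis]);print(q)
s=arm.observe();R0=R.from_euler('xyz',s['orientation'],degrees=True)
print(proj(c,[s['position']+R0.apply([0,0,.02])]))
E
```

```text
{'time': np.float64(8.55), 'position': array([ 0.574, -0.038,  0.188]), 'orientation': array([ 179.985,   24.993, -175.928]), 'force': array([0.237, 0.657, 0.038]), 'joint_positions': array([-13.859,  11.394,  17.772, 121.402, -16.082,  23.645, 110.282])}
local [-0.0434  0.0017  0.1875]
slide [ 0.009 -0.045  1.008] ang [ 0.015 -0.001  0.026]
[[280.04151245 255.78174252]
 [280.51963514 229.79288881]]
[[283.56187126 254.39301597]]
```

View pics/w2.png

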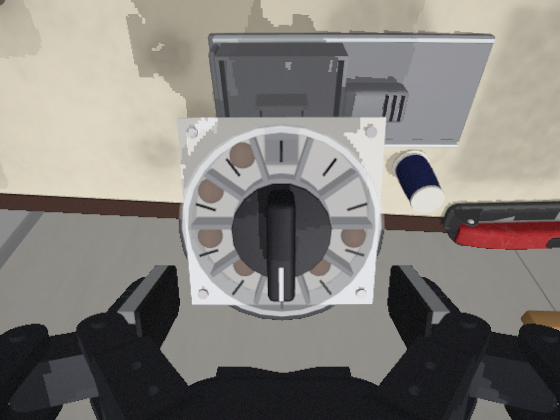

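The bar stands at column 281, upright and predicted at 280. The fingers centre on about 284, and the −1.8 mm y correction covers that. Now I descend.

Emit:
drive_tool:
  commands:
    - {"slide": [0,-0.05,0.4],"angular": [0,0,0.03]}
    - {"slide": [0,-0.05,0.8],"angular": [0,0,0.03]}
    - {"slide": [0,-0.05,1.0],"angular": [0,0,0.03]}
    - {"slide": [0,-0.05,1.0],"angular": [0,0,0.03]}
    - {"slide": [0,-0.05,1.0],"angular": [0,0,0.03]}
    - {"slide": [0,-0.05,1.0],"angular": [0,0,0.03]}

```text
time: 9.2
position: [0.5914, -0.0389, 0.1517]
orientation: [179.9, 25.1, -176.1]
force: [0.6, 0.2, -0.4]
width: 0.0856
```

```bash
python3 st.py
python3 - <<'E'
from h import *
move(grip-.012*axis,Rk)
E
```

```text
{'time': np.float64(9.2), 'position': array([ 0.591, -0.039,  0.152]), 'orientation': array([ 179.891,   25.057, -176.146]), 'force': array([ 0.555,  0.202, -0.439]), 'joint_positions': array([-10.653,  16.435,  14.719, 120.75 , -21.207,  19.541, 114.999])}
local [-0.0262 -0.0005  0.1517]
slide [0.02  0.011 0.017] ang [ 0.015  0.01  -0.007]
```

Well centred. I close on the bar.

Emit:
drive_tool:
  commands:
    - {"slide": [0,0,0],"angular": [0,0,0]}
    - {"slide": [0,0,0],"angular": [0,0,0]}
    - {"slide": [0,0,0],"angular": [0,0,0]}
    - {"slide": [0,0,0],"angular": [0,0,0]}
    - {"slide": [0,0,0],"angular": [0,0,0]}
    - {"slide": [0,0,0],"angular": [0,0,0]}
    - {"slide": [0,0,0],"angular": [0,0,0]}
    - {"slide": [0,0,0],"angular": [0,0,0]}
    - {"slide": [0,0,0],"angular": [0,0,0]}
    - {"slide": [0,0,0],"angular": [0,0,0]}
  hand: 1
  squeeze: 40

```text
time: 10.2
position: [0.5913, -0.0381, 0.1511]
orientation: [179.8, 25.0, -176.1]
force: [-5.7, 4.6, 7.3]
width: 0.0133
```

```bash
python3 st.py
```

```text
{'time': np.float64(10.2), 'position': array([ 0.591, -0.038,  0.151]), 'orientation': array([ 179.847,   25.001, -176.102]), 'force': array([-5.74 ,  4.557,  7.321]), 'joint_positions': array([-10.649,  16.49 ,  14.64 , 120.755, -21.263,  19.542, 115.035])}
local [-0.0263  0.0004  0.1511]
```

Emit:
drive_tool:
  commands:
    - {"slide": [0,0,0],"angular": [0,0,0.7]}
    - {"slide": [0,0,0],"angular": [0,0,1.4]}
    - {"slide": [0,0,0],"angular": [0,0,2.1]}
    - {"slide": [0,0,0],"angular": [0,0,2.8]}
    - {"slide": [0,0,0],"angular": [0,0,3.5]}
    - {"slide": [0,0,0],"angular": [0,0,4.2]}
    - {"slide": [0,0,0],"angular": [0,0,4.9]}
    - {"slide": [0,0,0],"angular": [0,0,5.5]}
    - {"slide": [0,0,0],"angular": [0,0,6]}
    - {"slide": [0,0,0],"angular": [0,0,6]}
    - {"slide": [0,0,0],"angular": [0,0,6]}
    - {"slide": [0,0,0],"angular": [0,0,6]}

```text
time: 11.4
position: [0.5911, -0.0385, 0.151]
orientation: [164.6, 19.9, 145.2]
force: [-7.1, 2.1, 7.3]
width: 0.0135
```

```bash
cat >> st.py <<'E'
R0=R.from_euler('xyz',s['orientation'],degrees=True)
rv=(Rk.inv()*R0).as_rotvec(degrees=True);print('turned',rv, 'pos err mm',1e3*Rk.inv().apply(s['position']-(grip-.012*axis)), s['width'], s['wrist_torque'])
E
python3 st.py
python3 - <<'E'
from h import *
a=cap('scene');b=cap('top')
cv2.imwrite('pics/p4.png',cv2.resize(np.hstack([a['pixels'][150:250,220:345],b['pixels'][120:220,185:310]]),(800,320),interpolation=cv2.INTER_CUBIC))
E
```

```text
{'time': np.float64(11.4), 'position': array([ 0.591, -0.039,  0.151]), 'orientation': array([164.57 ,  19.897, 145.176]), 'force': array([-7.061,  2.13 ,  7.253]), 'joint_positions': array([-18.391,  17.206,  23.71 , 121.003, -29.119,  20.501,  86.13 ])}
local [-0.0265 -0.      0.151 ]
turned [-0.12572326  0.05603652 36.03166995] pos err mm [-0.24315106 -0.01633771 -0.12164438] 0.013482150067809133 [0.35726422 1.18209703 0.2118865 ]
```

View pics/p4.png

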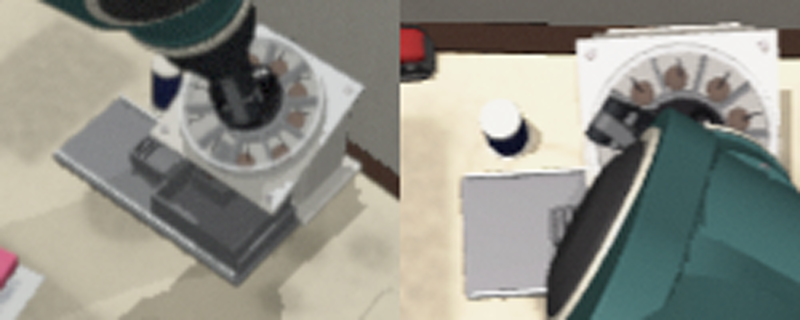

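One click made: the gripper turned 36.0°, the bar is still held and forces are low. I continue with the second and third.

Emit:
drive_tool:
  commands:
    - {"slide": [0,0,0],"angular": [0,0,0.7]}
    - {"slide": [0,0,0],"angular": [0,0,1.4]}
    - {"slide": [0,0,0],"angular": [0,0,2.1]}
    - {"slide": [0,0,0],"angular": [0,0,2.8]}
    - {"slide": [0,0,0],"angular": [0,0,3.5]}
    - {"slide": [0,0,0],"angular": [0,0,4.2]}
    - {"slide": [0,0,0],"angular": [0,0,4.9]}
    - {"slide": [0,0,0],"angular": [0,0,5.5]}
    - {"slide": [0,0,0],"angular": [0,0,6]}
    - {"slide": [0,0,0],"angular": [0,0,6]}
    - {"slide": [0,0,0],"angular": [0,0,6]}
    - {"slide": [0,0,0],"angular": [0,0,6]}

```text
time: 12.7
position: [0.5908, -0.0387, 0.1508]
orientation: [156.1, 7.4, 110.3]
force: [-9.7, 2.4, 10.9]
width: 0.0132
```

```bash
python3 st.py
```

```text
{'time': np.float64(12.7), 'position': array([ 0.591, -0.039,  0.151]), 'orientation': array([156.092,   7.352, 110.326]), 'force': array([-9.689,  2.372, 10.863]), 'joint_positions': array([-25.943,  18.412,  32.732, 121.243, -36.935,  21.947,  57.132])}
local [-0.0269 -0.0002  0.1508]
turned [-0.08703484  0.12947055 72.04595091] pos err mm [ 0.1594323  -0.20142795 -0.08647237] 0.01321028129037017 [0.2457929  1.70708798 0.14661697]
```

Emit:
drive_tool:
  commands:
    - {"slide": [0,0,0],"angular": [0,0,0.7]}
    - {"slide": [0,0,0],"angular": [0,0,1.4]}
    - {"slide": [0,0,0],"angular": [0,0,2.1]}
    - {"slide": [0,0,0],"angular": [0,0,2.8]}
    - {"slide": [0,0,0],"angular": [0,0,3.5]}
    - {"slide": [0,0,0],"angular": [0,0,4.2]}
    - {"slide": [0,0,0],"angular": [0,0,4.9]}
    - {"slide": [0,0,0],"angular": [0,0,5.5]}
    - {"slide": [0,0,0],"angular": [0,0,6]}
    - {"slide": [0,0,0],"angular": [0,0,6]}
    - {"slide": [0,0,0],"angular": [0,0,6]}
    - {"slide": [0,0,0],"angular": [0,0,6]}

```text
time: 13.9
position: [0.5904, -0.0387, 0.1506]
orientation: [156.2, -7.6, 77.5]
force: [-15.0, 1.2, 12.6]
width: 0.0132
```

```bash
python3 st.py
```

```text
{'time': np.float64(13.9), 'position': array([ 0.59 , -0.039,  0.151]), 'orientation': array([156.214,  -7.643,  77.497]), 'force': array([-15.012,   1.184,  12.594]), 'joint_positions': array([-33.166,  20.236,  41.638, 121.462, -44.727,  24.01 ,  27.982])}
local [-2.720e-02 -1.000e-04  1.506e-01]
turned [-3.23214238e-02  2.11529557e-01  1.08050840e+02] pos err mm [ 0.55411399 -0.10290758 -0.07125648] 0.013176853828009328 [0.38677894 2.40948655 0.30267605]
```

Emit:
drive_tool:
  commands:
    - {"slide": [0,0,0],"angular": [0,0,0.7]}
    - {"slide": [0,0,0],"angular": [0,0,1.4]}
    - {"slide": [0,0,0],"angular": [0,0,2.1]}
    - {"slide": [0,0,0],"angular": [0,0,2.8]}
    - {"slide": [0,0,0],"angular": [0,0,3.5]}
    - {"slide": [0,0,0],"angular": [0,0,4.2]}
    - {"slide": [0,0,0],"angular": [0,0,4.9]}
    - {"slide": [0,0,0],"angular": [0,0,5.5]}
    - {"slide": [0,0,0],"angular": [0,0,6]}
    - {"slide": [0,0,0],"angular": [0,0,6]}
    - {"slide": [0,0,0],"angular": [0,0,6]}
    - {"slide": [0,0,0],"angular": [0,0,6]}

```text
time: 15.1
position: [0.5902, -0.0384, 0.1505]
orientation: [164.9, -20.0, 42.6]
force: [-18.9, 2.8, 16.8]
width: 0.0138
```

```bash
python3 st.py
python3 - <<'E'
from h import *
a=cap('scene');b=cap('wrist')
cv2.imwrite('pics/p5.png',np.hstack([cv2.resize(a['pixels'][150:250,220:345],(450,360),interpolation=cv2.INTER_CUBIC),cv2.resize(b['pixels'],(350,262))[:,:] if 0 else cv2.resize(b['pixels'],(350,360))]))
E
```

```text
{'time': np.float64(15.1), 'position': array([ 0.59 , -0.038,  0.15 ]), 'orientation': array([164.921, -20.033,  42.579]), 'force': array([-18.867,   2.786,  16.779]), 'joint_positions': array([-39.816,  22.858,  50.272, 121.642, -52.408,  26.871,  -1.475])}
local [-0.0275  0.0002  0.1505]
turned [5.87542764e-02 3.07704954e-01 1.44044932e+02] pos err mm [ 0.86345902  0.19911243 -0.0322771 ] 0.013806544962215068 [0.89223167 2.75119854 0.53871275]
```

View pics/p5.png

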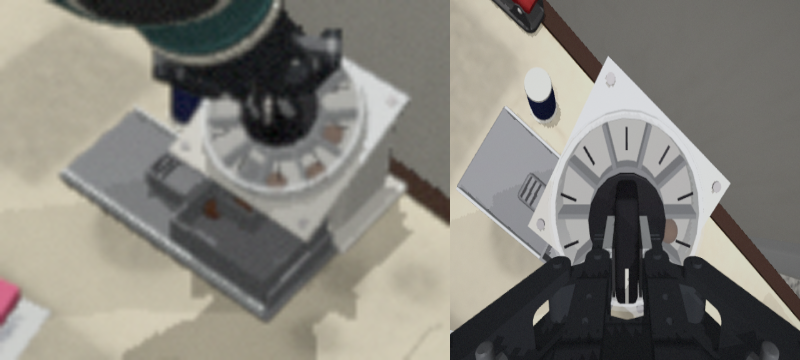

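Sweets lie in the tray, and the gripper has turned 144.0° with the bar held straight. I release.

Emit:
drive_tool:
  commands:
    - {"slide": [0,0,0],"angular": [0,0,0]}
    - {"slide": [0,0,0],"angular": [0,0,0]}
    - {"slide": [0,0,0],"angular": [0,0,0]}
    - {"slide": [0,0,0],"angular": [0,0,0]}
    - {"slide": [0,0,0],"angular": [0,0,0]}
    - {"slide": [0,0,0],"angular": [0,0,0]}
    - {"slide": [0,0,0],"angular": [0,0,0]}
    - {"slide": [0,0,0],"angular": [0,0,0]}
    - {"slide": [0,0,0],"angular": [0,0,0]}
    - {"slide": [0,0,0],"angular": [0,0,0]}
  hand: -1

```text
time: 16.2
position: [0.5913, -0.0389, 0.1509]
orientation: [164.8, -20.1, 42.6]
force: [-0.1, 0.4, -0.4]
width: 0.0852
```

Emit:
drive_tool:
  commands:
    - {"slide": [0,0,-0.3],"angular": [0,0,0]}
    - {"slide": [0,0,-0.8],"angular": [0,0,0]}
    - {"slide": [0,0,-1.6],"angular": [0,0,0]}
    - {"slide": [0,0,-2.4],"angular": [0,0,0]}
    - {"slide": [0,0,-3.2],"angular": [0,0,0]}
    - {"slide": [0,0,-4],"angular": [0,0,0]}
    - {"slide": [0,0,-4.5],"angular": [0,0,0]}
    - {"slide": [0,0,-4.5],"angular": [0,0,0]}
    - {"slide": [0,0,-4.5],"angular": [0,0,0]}
    - {"slide": [0,0,-4.5],"angular": [0,0,0]}

```text
time: 17.2
position: [0.5154, -0.0447, 0.3143]
orientation: [164.8, -20.2, 42.5]
force: [0.7, -0.0, 0.5]
width: 0.0858
```

```bash
python3 st.py
python3 - <<'E'
from h import *
a=cap('scene');b=cap('wrist')
cv2.imwrite('pics/p6.png',np.hstack([cv2.resize(a['pixels'][150:250,220:345],(450,360),interpolation=cv2.INTER_CUBIC),cv2.resize(b['pixels'],(350,360))]))
E
```

```text
{'time': np.float64(17.2), 'position': array([ 0.515, -0.045,  0.314]), 'orientation': array([164.814, -20.175,  42.541]), 'force': array([ 0.702, -0.045,  0.526]), 'joint_positions': array([-60.753, -13.3  ,  57.004, 120.49 ,  15.114,  42.364, -61.152])}
local [-0.1025 -0.001   0.3143]
turned [ -0.15070691   0.20892871 144.11662913] pos err mm [  -0.38184219   -1.02183648 -180.18543015] 0.08578691916275027 [-0.01621134  0.43117404 -0.01038446]
```

View pics/p6.png

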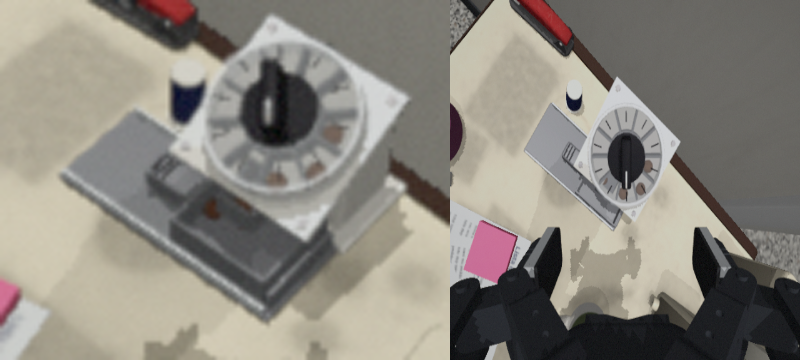

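The dial holds and three sweets are left in the drum, around (620,190) on the right. I check the dial angle and tray from the depth data and one close crop.

Run:
```python
from h import *
es=.9063*ex+.4226*ez
for nm in('wrist','scene'):
    c=load(nm);P=cloud(c).reshape(-1,3);h=(P-grip)@axis;d=P-grip;w=np.c_[d@es,d@ey]
    m=(h>.007)&(h<.017)&(np.linalg.norm(w,axis=1)<.03);w=w[m]
    v=np.linalg.svd(w-w.mean(0))[2][0];print(nm,m.sum(),'bar cw angle mod180',np.degrees(np.arctan2(-v[1],v[0]))%180,w.mean(0))
b=load('wrist');q=proj(b,[W(-.0515,.02,.03)])[0].astype(int);print(q)
x=cv2.resize(b['pixels'][q[1]-70:q[1]+50,q[0]-60:q[0]+100],(640,480),interpolation=cv2.INTER_CUBIC);cv2.imwrite('pics/p7.png',x)
print((proj(b,[W(-.0515,.095,.036)])[0]-(q-[60,70]))*4)
```

```text
wrist 947 bar cw angle mod180 143.59235892130792 [0.0015473  0.00083431]
scene 113 bar cw angle mod180 144.3066711205798 [-0.00130962 -0.00126125]
[234 208]
[ 34.49557843 138.43925745]
```

View pics/p7.png

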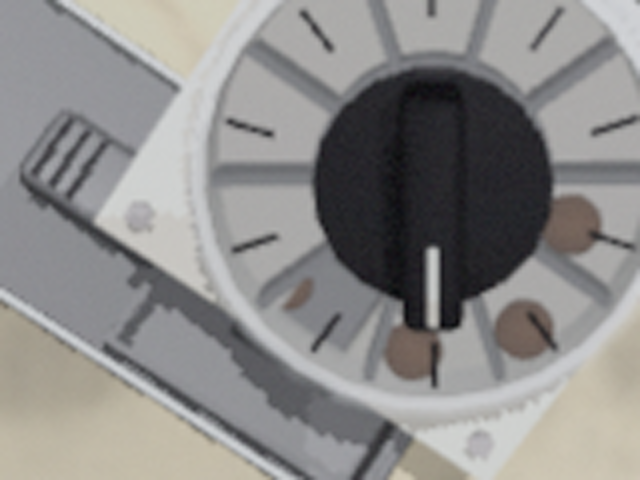

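The dial rests at about 144° and three sweets remain. One brown patch at (300,290) shows through the outlet, so I locate all the brown points in 3D to count the dropped sweets.

Run:
```python
from h import *
for nm in('wrist','scene'):
    c=load(nm);C=cloud(c);hsv=cv2.cvtColor(c['pixels'],cv2.COLOR_BGR2HSV)
    d=C-O;L=np.stack([d@ex,d@ey,C[...,2]],-1)
    m=((hsv[...,0]<20)&(hsv[...,1]>55)&(abs(L[...,0])<.11)&(abs(L[...,1])<.11)&(L[...,2]>.01)).astype(np.uint8)
    n,lab,st,ce=cv2.connectedComponentsWithStats(m)
    for i in range(1,n):
        if st[i,4]>3:
            q=L[lab==i];print(nm,np.round(ce[i]),st[i,4],'local mm',np.round(np.median(q,0)*1e3),'min',np.round(q.min(0)*1e3),'max',np.round(q.max(0)*1e3))
```

```text
wrist [318. 193.] 15 local mm [ -8. -34. 143.] min [-12. -36. 141.] max [ -6. -31. 144.]
wrist [278. 226.] 16 local mm [-55. -22. 121.] min [-57. -24. 120.] max [-51. -19. 123.]
wrist [394. 288.] 4 local mm [-86. -34. 342.] min [-86. -35. 341.] max [-86. -34. 344.]
scene [278. 208.] 18 local mm [-55.  34.  29.] min [-60.  29.  20.] max [-44.  44.  32.]
scene [287. 206.] 6 local mm [-37.  17.  31.] min [-40.  12.  29.] max [-35.  21.  33.]
```

Run:
```python
from h import *
c=load('wrist')
u,v=174+299/4,138+291/4
print(c['pixels'][int(v)-2:int(v)+3,int(u)-2:int(u)+3].tolist()[2])
p0=unproj(c,u,v,.1);p1=unproj(c,u,v,.6)
for z in(.12,.1,.08,.06,.045,.03,.02):
    p=p0+(p1-p0)*(z-p0[2])/(p1[2]-p0[2])-O;print(z,np.round([p@ex*1e3,p@ey*1e3]))
# camera position now and relative to tool
M=cv2.Rodrigues(c['rvec'])[0];cp=-M.T@c['tvec'].ravel();s=arm.observe();R0=R.from_euler('xyz',s['orientation'],degrees=True)
print('cam in tool',R0.inv().apply(cp-s['position']),'view dir in tool',R0.inv().apply(M[2]))
```

```text
[[138, 137, 138], [126, 128, 134], [98, 104, 117], [88, 95, 110], [88, 95, 109]]
0.12 [-58.  11.]
0.1 [-55.   9.]
0.08 [-51.   8.]
0.06 [-48.   6.]
0.045 [-46.   5.]
0.03 [-44.   4.]
0.02 [-42.   3.]
cam in tool [ 0.06781494  0.00051555 -0.14236827] view dir in tool [-2.66322297e-01 -3.35359638e-05  9.63884035e-01]
```

Four have left the drum. One or two are not visible from the fixed cameras, so I swing the wrist camera low in front to look under the deck (last picture).

Run:
```python
from h import *
z=np.cos(np.radians(48))*ex-np.sin(np.radians(48))*ez
Rv=tool(z,-ex);cam=W(-.318,.012,.199);d=np.array([.0678,0,-.1424])
tcp=cam-Rv.apply(d);print(tcp,(tcp-O)@ex,Rv.as_euler('xyz',degrees=True))
move(tcp+[-.06,0,.15],Rv);move(tcp,Rv)
```

```text
[ 0.4448523  -0.0364489   0.13854323] -0.17233058248713126 [-180.    42.  -176.1]
slide [-2.336 -2.222 -0.806] ang [ -3.568  -1.172 -23.789]
slide [-2.579 -2.266  3.225] ang [ -3.568  -1.172 -23.789]
```

Emit:
drive_tool:
  commands:
    - {"slide": [-0.4,-0.4,-0.6],"angular": [-0.2,0,-1.3]}
    - {"slide": [-0.8,-0.7,-0.8],"angular": [-0.4,-0.1,-2.6]}
    - {"slide": [-1.2,-1.1,-0.8],"angular": [-0.6,-0.2,-3.9]}
    - {"slide": [-1.6,-1.5,-0.8],"angular": [-0.8,-0.25,-5.2]}
    - {"slide": [-2,-1.9,-0.8],"angular": [-1,-0.3,-6.5]}
    - {"slide": [-2.34,-2.22,-0.8],"angular": [-1.2,-0.4,-7.8]}
    - {"slide": [-2.34,-2.22,-0.8],"angular": [-1.4,-0.45,-9.1]}
    - {"slide": [-2.34,-2.22,-0.8],"angular": [-1.6,-0.5,-10.4]}
    - {"slide": [-2.34,-2.22,-0.8],"angular": [-1.8,-0.6,-11.7]}
    - {"slide": [-2.34,-2.22,-0.8],"angular": [-2,-0.65,-13]}
    - {"slide": [-2.34,-2.22,-0.8],"angular": [-2.2,-0.7,-14.3]}
    - {"slide": [-2.34,-2.22,-0.8],"angular": [-2.4,-0.8,-15.6]}
    - {"slide": [-2.34,-2.22,-0.8],"angular": [-2.6,-0.85,-16.9]}
    - {"slide": [-2.34,-2.22,-0.8],"angular": [-2.8,-0.9,-18.2]}
    - {"slide": [-2.34,-2.22,-0.8],"angular": [-3,-1,-19.5]}
    - {"slide": [-2.34,-2.22,-0.8],"angular": [-3.2,-1.05,-20.8]}
    - {"slide": [-2.34,-2.22,-0.8],"angular": [-3.4,-1.1,-22.1]}
    - {"slide": [-2.34,-2.22,-0.8],"angular": [-3.57,-1.17,-23.8]}
    - {"slide": [-2.34,-2.22,-0.8],"angular": [-3.57,-1.17,-23.8]}
    - {"slide": [-2.34,-2.22,-0.8],"angular": [-3.57,-1.17,-23.8]}

```text
time: 19.3
position: [0.4058, -0.0409, 0.2744]
orientation: [168.9, 38.4, 163.8]
force: [0.4, 0.1, 0.5]
width: 0.0853
```

```bash
python3 st.py
python3 - <<'E'
from h import *
z=np.cos(np.radians(48))*ex-np.sin(np.radians(48))*ez
Rv=tool(z,-ex);move([.445,-.036,.139],Rv)
E
```

```text
{'time': np.float64(19.3), 'position': array([ 0.406, -0.041,  0.274]), 'orientation': array([168.931,  38.429, 163.824]), 'force': array([0.437, 0.086, 0.526]), 'joint_positions': array([ 16.519, -21.969,  -9.483, 143.093, -24.675,  20.666, 104.34 ])}
local [-0.2116  0.0102  0.2744]
turned [ -0.35922039 -14.8592941   15.73301713] pos err mm [ 115.32811341   10.23452391 -190.14644789] 0.08531996011444684 [-0.01878265  0.67035269  0.02187891]
slide [ 1.394 -0.235  3.23 ] ang [-0.327 -0.339 -2.595]
```

Emit:
drive_tool:
  commands:
    - {"slide": [0.3,-0.05,0.7],"angular": [-0.1,-0.1,-0.6]}
    - {"slide": [0.6,-0.1,1.4],"angular": [-0.2,-0.2,-1.2]}
    - {"slide": [0.9,-0.15,2.1],"angular": [-0.3,-0.3,-1.8]}
    - {"slide": [1.2,-0.2,2.8],"angular": [-0.33,-0.34,-2.6]}
    - {"slide": [1.2,-0.2,2.8],"angular": [-0.33,-0.34,-2.6]}
    - {"slide": [1.2,-0.2,2.8],"angular": [-0.33,-0.34,-2.6]}
    - {"slide": [1.2,-0.2,2.8],"angular": [-0.33,-0.34,-2.6]}

```text
time: 20.0
position: [0.416, -0.0274, 0.2042]
orientation: [179.4, 39.4, -177.2]
force: [0.1, -0.6, 0.3]
width: 0.0853
```

```bash
python3 st.py
python3 - <<'E'
from h import *
c=cap('wrist');M=cv2.Rodrigues(c['rvec'])[0];cp=-M.T@c['tvec'].ravel();d=cp-O
print('cam local',d@ex,d@ey,d[2])
q=proj(c,[W(-.05,.0,.03),W(-.05,.04,.03),W(-.05,-.04,.03),W(-.092,0,.042),W(-.07,0,.085),W(-.069,0,.054)]);print(np.round(q))
E
```

```text
{'time': np.float64(20.0), 'position': array([ 0.416, -0.027,  0.204]), 'orientation': array([ 179.362,   39.445, -177.229]), 'force': array([ 0.15 , -0.613,  0.341]), 'joint_positions': array([ 30.119, -11.746, -24.419, 147.225, -68.321,  10.801, 161.804])}
local [-0.2005  0.0229  0.2042]
turned [ -0.03078294 -14.45074616   0.87736241] pos err mm [ 134.92331392   22.93931357 -121.86195975] 0.08529499746403961 [-0.02738929  0.6876437  -0.01556885]
cam local -0.34275664153928237 0.024026952345239144 0.2709288258123667
[[262. 183.]
 [300. 182.]
 [225. 183.]
 [259. 165.]
 [260. 215.]
 [261. 189.]]
```

Run:
```python
from h import *
c=load('wrist');x=c['pixels'][135:225,195:325][::-1,::-1]
cv2.imwrite('pics/p8.png',cv2.resize(x,(780,540),interpolation=cv2.INTER_CUBIC))
```

```text
(no output)
```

View pics/p8.png

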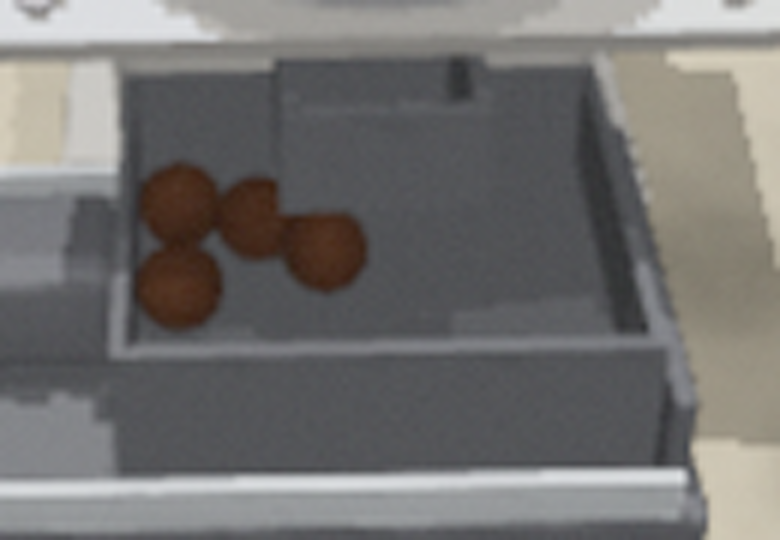

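All four sweets lie in the tray, at (180,205), (180,285), (255,215) and (325,250), with the tray under the spout. The arm touches nothing, so I hand in.

```bash
python3 -c "
from plant import arm
print(arm.sign_off())"
```

```text
the job is handed in; nothing more can be done
None
```

I pushed the tray home, turned the dial four clicks clockwise and let go. Four sweets are in the tray. The job was handed in at about 20 s of robot time.

- **Tray:** the push met the stop with 11.7 N. The tab end then lay within about 1 mm of where it should be when home.
- **Dial:** the gripper turned it 144.0°. After release, the depth readings from the wrist and scene cameras put the bar at 143.6° and 144.3°, so it rests in the fourth click.
- **Sweets:** the last close view shows all four in the tray. Three remain visible in the drum.
- **Forces and contact:** readings stayed under about 30 N, and the arm was clear of everything at hand-in.
- **Bystanders:** the spool looked unmoved in the pictures. I did not measure the mug, glue stick, stamp or eraser again; as far as I can tell from the moves, the arm did not touch them.

No check disagreed. During the last look, joints 4 to 7 came to within a tenth of a degree of their range limits, but no reading was past them.

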